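# Press a ferrule home with a quick clamp

### The job

The quick clamp screwed to the board serves as a press: pump its trigger until the moving jaw has pushed the brass ferrule fully home against the shoulder of the tool handle and bears on it firmly, but do not keep squeezing once it is home, or the handle splits. Then pull the release lever and slide the jaw all the way back to its rear stop, so that the handle lies free in its V-blocks, and leave the things around as they are.

Things in the scene. Friction and masses are not known exactly. Their poses are not given: they have to be found in the camera images.
- press: A 140 x 430 x 18 mm plywood board fixed on the bench with a quick clamp screwed flat on it. Origin at bench height under the middle of the clamp's flat toothed steel bar (20 x 8 mm, along y). +y: from the rear stop to the fixed jaw, the way the moving jaw presses; +x: the jaws' and handle's side; -x: the side of grip and trigger, which overhang the board; +z up. Nothing is taller than 75 mm.
- fixed_jaw (a point): Centre of the fixed jaw's grey pad face at the bar's +y end; it looks to -y. In the press frame x = 48, y = 178, z = 56 mm: bar, pads, grip, trigger, release lever and the handle's axis all lie at this height of 56 mm.
- jaw (a joint): Position of the moving jaw along the bar in m: 0 at its rear stop, growing to 0.136 as it closes (+y of the press). A ratchet lets it move forward freely (6 N friction) but not back until the release lever is pulled.
- moving_jaw: The moving jaw, one black part: a housing round the bar (42 x 92 x 30 mm), an arm to +x with the grey pad, a fixed pistol grip to -x. Origin: the middle of the housing, on the bar; in the press frame x = 0, y = jaw - 115 mm, z = 56 mm; axes as the press. It carries the trigger and the release lever.
- pad (a point): The moving jaw's grey pad, 32 mm square, 5 mm thick, fixed to the jaw. Origin: centre of its pressing face, which looks along +y of the press and meets the ferrule's end; in the press frame x = 48 mm, y = jaw - 64 mm.
- grip (a point): Middle of the front face (+y side) of the fixed pistol grip, where the trigger blade comes to when pulled. The grip is 17 mm thick (its back is to -y), 26 mm high, and reaches from the housing to 37 mm beyond this point to -x. It moves with the jaw.
- trigger (a joint): Trigger angle in rad: 0 at rest (sprung), 0.40 at its stop. It is pulled toward the grip (-y). Its pawl takes the teeth after about 0.1 rad; a full pull (0.36 or more) advances the jaw 10 mm; then let it spring back to 0 to take the next teeth. Force at trigger_face: spring 3 to 4 N, moving the free jaw 9 N, driving the ferrule on 14 N; with the ferrule home it stiffens, by about 4 N per mm.
- trigger_axis (a point): The trigger's upright axis in the jaw's housing; it moves with the jaw. A finger that pushes only the trigger, with F newtons at trigger_face, makes about 1.65 F - 15 N at the pad (right when home: F = 22 to 28, with the trigger not yet past 0.36 rad); two fingers that squeeze trigger and grip together with F each make about 2.7 F - 16 N (20 N is enough).
- trigger_face (a point): Middle of the front face (+y side, pushed toward -y) of the trigger's black blade, 105 mm to -x of its axis; it moves 41 mm in a full pull. Blade 60 mm long (about along x), 8 mm thick, 26 mm high (z = 43 to 69 mm). Trigger and grip together measure 70 mm over both here at rest, 30 mm pulled. The space in front is free.
- release_lever (a joint): Release lever angle in rad: 0 at rest (sprung), 0.26 fully pulled. Pulled toward -y (2 to 3 N at its tab) it lifts the holding pawl from the bar's teeth beyond 0.14 rad; it ticks up to 0.13 by itself as the jaw advances. Pulled on toward -y with 7 to 11 N it drags the whole jaw back along the bar to the rear stop, where the force rises.
- release_tab (a point): Middle of the front face (+y side) of the release lever's dark steel tab, 26 mm long in x, 9 mm thick, z = 44 to 72 mm, on the grip side of the bar, ahead of the trigger's arm; at rest at press frame x = -40 mm, y = jaw - 71 mm. Fully pulled it has gone 10 mm to -y and 8 mm to -x. The space in front is free; the housing's side is at x = -18 mm.
- handle: Turned maple tool handle, up to 30 mm thick, loose in two wooden V-blocks, parallel to the bar. Origin on its axis in the shoulder's face, where the ferrule must come to rest. +y: to the butt, 96 mm away, which is up to 5 mm off the fixed jaw and gets pushed against it; an 18 mm thick tenon points to -y. It splits if pressed with more than 42 N; 18 to 32 N in the end is right.
- ferrule (a joint): Gap in m between the brass ferrule (tube, 23 mm diameter, 20 mm long, on the handle's tenon) and the shoulder: 0 when home. A tight fit: 8 N push it along, and it stays where it is left. Its end face, which the pad meets, is 20 mm plus the gap from the handle's origin.
- cradle (a point): Where the handle's origin lies once its butt is against the fixed jaw: press frame x = 48, y = 82, z = 56 mm.
- caliper: Bystander: steel spring caliper lying flat, 65 x 140 x 9 mm. Origin under its middle.
- wax: Bystander: round tin, 69 mm across, 32 mm high. Origin under its middle.
- sanding_block: Bystander: brown sanding block 52 x 90 x 27 mm. Origin under its middle.
- pencil: Bystander: pencil, 14 x 152 x 8 mm, lying on the board behind the bar near its rear end. Origin under its middle.
There are look-alikes about, which are no part of the job. Leave any blue look-alike of the handle alone.

How it is judged:
By the outcome, as a careful person would: the job done as asked, in the order asked, and still so for the second after the job is handed in, with the robot touching nothing.
It also fails if it takes over 67 s, if anything falls off the work surface, if the arm or the gripper's body presses on something with over 40 N, if the wrist force passes 120 N, or if a joint passes its speed limit or range.

### The arm

A 6-joint arm with a two-finger parallel gripper is mounted at the origin on a cart in front of the work surface, level with it; the furniture and walls round the work are solid. World frame = base frame: x ahead of the robot, y to its left, z up, the work surface at z = 0. Lengths are in mm, angles in rad, forces in N, time in s.
With the tool pointing down it reaches from about 250 to 800 mm from the base axis. Payload 3.9 kg.
Tool frame: the origin (TCP) lies at the very end of the fingers, on their centre line; the grasp point (between the pads) lies 19 mm behind it (manip.grip_depth is the z of the grasp point in the tool frame, in mm); z points along the fingers, y is the line along which they close (so a half turn about z gives the same grasp; the last joint's range is limited). The gripper opens to 85 mm and grips with 20 to 120 N. Pads are 22 mm wide; open, the fingers measure 114 mm over their backs; the gripper's body (76 mm by 85 mm) begins 54 mm behind the grasp point. The pads swing forward as they close: fully open they stand 13 mm farther back than shut.
Start: joints at [1.127, 0.26, -0.138, 1.173, 0, 1.571], TCP at [225.416, 474.134, 231.304] pointing down, gripper open.
Joint ranges: [-2.78, 2.78], [-0.83, 1.72], [-1.28, 1.37], [-1.9, 2.12], [-1.57, 1.48], [-3.14, 3.14]. Speed limits (rad/s): [2.57, 2.57, 3.14, 3.14, 3.14, 3.14].

### API

Orientations are given as a unit quaternion [w, x, y, z].
In Python, from cell import manip, vision, finish_job, recognise, regions_of gives the robot as it stands.
- The arm moves only by the tool step_arm, never from a script. Its argument "moves" is a list that holds one entry, the list of rows, each a list of 7 numbers: the finger opening in cm, from 0 to 8.54, then the shift along the tool's x, y, z in cm, then the turn, a rotation vector about the tool's x, y, z in degrees. A call has 1 to 8 rows; each row shifts and turns the commanded pose from where the row before left it, along the tool's axes as they then stand; what a row does not reach is not made up. A row lasts 1/10 s, in which the tool goes at most 50 mm and 8.59 degrees, less where a joint would pass 70% of its speed; a pose out of reach is approached as far as the arm can. A call is refused whole if a number of a shift passes 5 or a number of a turn 8.59, either way. A call with a gripper value outside its range is refused whole. The fingers move at their own pace and stop on an object; the grip force is fixed at half the most. Time passes only in rows, so rows that do not move let the fingers close. It gives the time, the measured TCP pose, the force, the opening and the grip force at its end, in the units of the state.
- manip.get_state(): the state, without advancing time (a new reading comes with each control period).
- vision.snapshot(name): name is "side" or "top"; returns a dict with "color" (400x640x3 uint8, blue, green, red), "fx", "fy", "cx", "cy" (pixels), "rvec" (rotation vector, rad) and "tvec" (3), from world to camera coordinates, as OpenCV has them. Camera axes: x right, y down, z forward; pixel columns grow to the right and rows downward; lengths in mm; the calibration is good to about 2 mm. A picture is of the moment at which its call begins. There is no depth.
- finish_job(): hands the job in; it is judged then, once.
Trained networks look in a picture, given as the dict that the camera call returned (one of the last four; its "shot" number tells which), for a name from the list of things; names that differ only in an ending like _2 or _b are one class to them, and where a whole thing is asked for, a point or a joint stands for the part that bears it (a point fixed in the world has none). Each returns a list of dicts, best first, with "p" (0 to 1); they miss things now and then, are a little off and sometimes report something else, mostly with a low value. They report only what shows in the picture. A call takes as long as a camera call. They do not tell look-alikes from the thing itself.
- recognise(picture, target): "position" ([row, column] in pixels, amid what is visible of it).
- regions_of(picture, target): "pixels" (400x640 bool, what is visible of it) and "position" ([row, column] in pixels, amid what is visible of it).
The state is a dict: "time_s": time; "q": joint angles; "dq": joint speeds; "joint_torque": joint torques, N m; "tool_pos": TCP position; "orientation": TCP orientation; "force": force on the tool from outside, world axes, zero at the start; "wrist_torque": the same for the moment, N m; "opening": finger opening in mm; "gripper_force": force on a finger pad.
Only numpy, scipy, OpenCV 4.12 (cv2) and the standard library are available. Lean on these libraries where they do the work, as an engineer would, in place of code of your own. Each camera call takes 0.05 s, during which the arm holds its last target. There are 200 camera calls.

## Working session

There is one attempt and no reset: what is moved stays moved. The work goes in short steps, Python scripts to look and compute and a tool call to move; the robot and the scene stay as the last step left them, time stands still between calls to the robot, and variables do not carry over. Pictures are saved under pics/ and viewed, at most 10 in all, crops included, and the job is handed in when it is done.

Besides the shell and the picture viewer there is one more tool, called as name(argument=value, ...), one argument or row to a line, values as JSON. step_arm: Moves the arm, as the interface text tells. Its arguments: {"type":"object","properties":{"moves":{"type":"array"}},"required":["moves"]}

```bash
mkdir -p pics; ls
cat > h.py <<'E'
import numpy as np, cv2
from cell import manip, vision, finish_job, recognise, regions_of
def P(s):
    R=cv2.Rodrigues(np.array(s["rvec"],float))[0]; t=np.array(s["tvec"],float).ravel(); return R,t
def ray(s,rc):
    R,t=P(s); d=R.T@np.array([(rc[1]-s["cx"])/s["fx"],(rc[0]-s["cy"])/s["fy"],1.]); return -R.T@t,d
def at_z(s,rc,z):
    o,d=ray(s,rc); return o+d*(z-o[2])/d[2]
def proj(s,X):
    R,t=P(s); c=R@np.array(X,float)+t; return [s["cy"]+s["fy"]*c[1]/c[2], s["cx"]+s["fx"]*c[0]/c[2]]
def tri(s1,p1,s2,p2):
    a,d=ray(s1,p1);b,e=ray(s2,p2);d/=np.linalg.norm(d);e/=np.linalg.norm(e)
    k=np.linalg.lstsq(np.c_[d,-e],b-a,rcond=None)[0];u=a+d*k[0];v=b+e*k[1]
    return (u+v)/2,np.linalg.norm(u-v)
E
python3 - <<'E'
from h import *
t=vision.snapshot("top");s=vision.snapshot("side")
for n,p in(("top",t),("side",s)):
    cv2.imwrite(f"pics/{n}1.png",p["color"])
    print(n,-P(p)[0].T@P(p)[1])
for k in ["moving_jaw","trigger","release_lever","handle","ferrule","pad","fixed_jaw","press","grip","trigger_face","release_tab","caliper","wax","sanding_block","pencil"]:
    for n,p in(("top",t),("side",s)):
        print(k,n,[(np.round(r["position"]).tolist(),round(r["p"],2)) for r in recognise(p,k)[:3]])
print(manip.get_state())
E
```

```text
pics
top [ 245.27612247 -179.64084945 1195.97465723]
side [  231.80425188 -1312.17635683   694.32939735]
moving_jaw top [([182.0, 267.0], 0.93), ([180.0, 264.0], 0.7)]
moving_jaw side [([194.0, 319.0], 0.68)]
trigger top [([202.0, 262.0], 0.64)]
trigger side [([191.0, 309.0], 0.54)]
release_lever top [([190.0, 250.0], 0.48), ([218.0, 447.0], 0.27)]
release_lever side [([197.0, 253.0], 0.71), ([190.0, 314.0], 0.42)]
handle top [([158.0, 216.0], 0.97), ([169.0, 392.0], 0.75)]
handle side [([175.0, 333.0], 0.49), ([193.0, 302.0], 0.19)]
ferrule top [([158.0, 242.0], 0.43), ([170.0, 372.0], 0.39)]
ferrule side [([193.0, 322.0], 0.24)]
pad top [([181.0, 268.0], 0.76), ([219.0, 446.0], 0.37)]
pad side [([194.0, 321.0], 0.9), ([188.0, 319.0], 0.19)]
fixed_jaw top [([180.0, 266.0], 0.6)]
fixed_jaw side [([201.0, 332.0], 0.66), ([290.0, 336.0], 0.26)]
press top [([180.0, 264.0], 0.64)]
press side [([201.0, 330.0], 0.75)]
grip top [([179.0, 270.0], 0.7)]
grip side [([193.0, 319.0], 0.88), ([205.0, 327.0], 0.16)]
trigger_face top [([201.0, 264.0], 0.51)]
trigger_face side [([191.0, 302.0], 0.47
[... 484 characters left out ...]
ay([ 1.12701122e+00,  2.59983428e-01, -1.38104894e-01,  1.17271259e+00,
       -3.48556024e-05,  1.57078423e+00]), 'dq': array([-1.73365656e-03, -4.36990687e-05, -8.47897576e-04, -3.62334938e-04,
        4.14669314e-04,  2.14987272e-03]), 'joint_torque': array([ 2.89076315e-04, -4.05604541e+01,  2.54227871e+01,  1.06887263e-03,
       -4.59375258e-05,  5.59524736e-06]), 'tool_pos': array([225.41700133, 474.12401515, 231.31115747]), 'orientation': array([ 1.64962424e-05,  2.20070268e-01,  9.75484022e-01, -6.07057285e-06]), 'force': array([ 0.54113118,  0.71418416, -0.70342952]), 'wrist_torque': array([ 0.01449821, -0.00977488,  0.02158343]), 'gripper_force': 0.0, 'opening': 85.09528859657689}
```

Run:
```python
import cv2
t=cv2.imread("pics/top1.png");s=cv2.imread("pics/side1.png")
cv2.imwrite("pics/topc.png",cv2.resize(t[130:240,170:370],None,fx=4,fy=4,interpolation=cv2.INTER_CUBIC))
cv2.imwrite("pics/sidec.png",cv2.resize(s[130:310,220:420],None,fx=3.3,fy=3.3,interpolation=cv2.INTER_CUBIC))
```

```text
(no output)
```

View pics/top1.png

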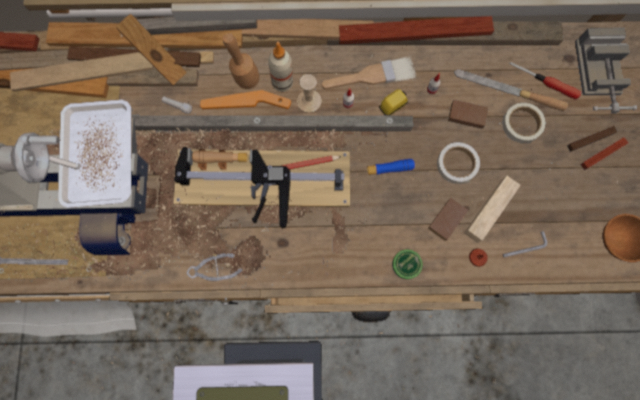

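View pics/topc.png

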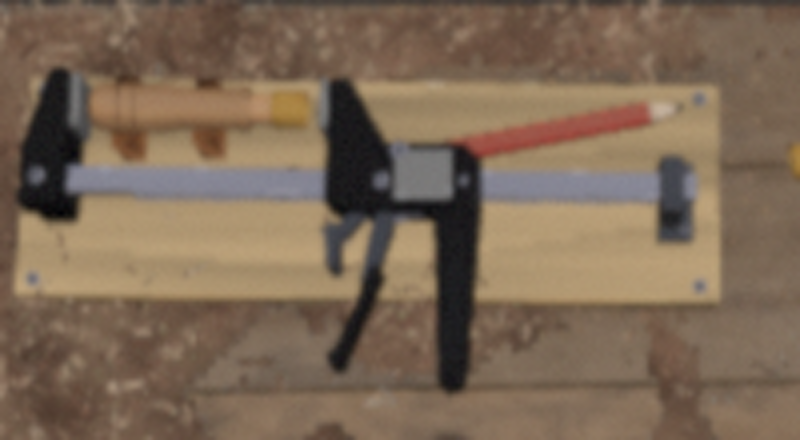

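View pics/sidec.png

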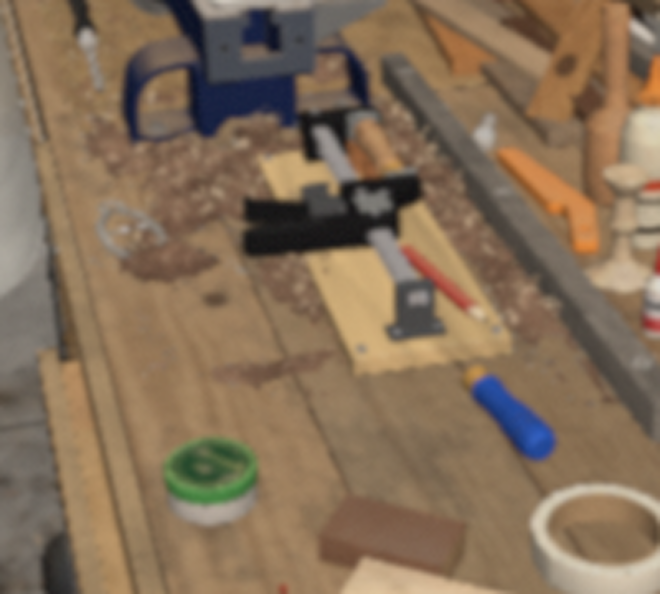

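The top picture shows the press with +y to the image's left, the fixed jaw at about (148–180 row, 176–190 col), the moving jaw at col ~252–290, trigger tip ~(row 221, col 254), release tab ~(row 193, col 253). The ferrule is at col ~243, about 3 px ahead of the pad. The space around the trigger is free; the blue look-alike handle lies at (167,392).

Run:
```python
from h import *
from scipy.optimize import least_squares
t=vision.snapshot("top");s=vision.snapshot("side")
T=lambda u,v:[130+v/4-.4,170+u/4-.4]
S=lambda u,v:[130+v/3.3-.35,220+u/3.3-.35]
tp=dict(cNL=(T(25,77),18),cFL=(T(715,88),18),cFR=(T(720,302),18),cNR=(T(15,297),18),padface=(T(88,103),72),padfaceC=(T(88,103),56),pad=(T(320,103),72),
 bar1=(T(75,179),60),bar2=(T(640,185),60),trigtip=(T(338,365),69),trigmid=(T(358,320),69),triginner=(T(372,270),69),tab0=(T(333,235),72),tab1=(T(333,265),72),grip=(T(453,385),69),gripfront=(T(438,320),69),stop=(T(660,185),60),ferEnd=(T(311,108),60),shoulder=(T(270,108),60))
for k,(p,z) in tp.items(): print(k,np.round(at_z(t,p,z),1))
# two-view check
for n,a,b in(("board rear-x",T(720,302),S(358,370)),("board rear+x",T(715,88),S(512,352)),("grip end back top",T(465,380),S(247,235)),("trigtip",T(338,365),S(248,203))):
    X,e=tri(t,a,s,b);print(n,np.round(X,1),round(e,1))
# shapes fit: press pose using board corners (board unknown y-offset, x-offset)
print(recognise(t,"fixed_jaw"))
for k in ("trigger","release_lever","moving_jaw","ferrule","handle"):
    for r in regions_of(t,k)[:1]:
        m=r["pixels"];ys,xs=np.nonzero(m);print(k,r["p"],m.sum(),ys.min(),ys.max(),xs.min(),xs.max(),[int(xs[ys==ys.min()].mean()),int(xs[ys==ys.max()].mean())])
```

```text
cNL [669.5 174.4  18. ]
cFL [ 653.8 -257.2   18. ]
cFR [ 516.4 -255.8   18. ]
cNR [528.  173.8  18. ]
padface [633.  119.9  72. ]
padfaceC [638.5 124.2  56. ]
pad [630.3 -18.1  72. ]
bar1 [589.6 129.   60. ]
bar2 [ 579.3 -207.8   60. ]
trigtip [471.6 -30.2  69. ]
trigmid [498.1 -41.6  69. ]
triginner [527.9 -49.5  69. ]
tab0 [548.8 -26.8  72. ]
tab1 [530.6 -27.   72. ]
grip [458.6 -96.7  69. ]
gripfront [497.2 -88.1  69. ]
stop [ 579.  -219.7   60. ]
ferEnd [631.3 -11.   60. ]
shoulder [631.8  13.6  60. ]
board rear-x [ 520.1 -256.6    7.6] 2.5
board rear+x [ 658.7 -258.1    2.1] 1.2
grip end back top [ 461.7 -103.7   69. ] 0.8
trigtip [475.7 -29.8  63.9] 6.1
[{'position': [180.0, 267.4], 'p': 0.97}, {'position': [263.8, 407.9], 'p': 0.68}, {'position': [182.1, 274.1], 'p': 0.26}]
trigger 0.69 236 183 221 253 271 [266, 255]
release_lever 0.18 9099 147 228 174 349 [184, 283]
moving_jaw 0.75 89 153 162 237 246 [241, 241]
handle 0.8 511 159 174 368 415 [409, 374]
```

step_arm(
  moves=[
    [[0, -2.6, -3.25, -0.2, 0, 0, 0], [0, -2.6, -3.25, -0.2, 0, 0, 0], [0, -2.6, -3.25, -0.2, 0, 0, 0], [0, -2.6, -3.25, -0.2, 0, 0, 0], [0, -2.6, -3.25, 0, 0, 0, 0], [0, -2.6, -3.25, 0, 0, 0, 0], [0, -2.6, -3.25, 0, 0, 0, 0], [0, -2.6, -3.25, 0, 0, 0, 0]],
  ],
)

```text
time_s: 2.8
tool_pos: [301.7, 148.5, 239.5]
orientation: [0.0, 0.22, 0.976, 0.0]
force: [1.2, 0.6, -0.1]
opening: 0.1
gripper_force: 0.0
```

step_arm(
  moves=[
    [[0, 0, 0, 0, 0, 0, -7.9], [0, 0, 0, 0, 0, 0, -7.9], [0, 0, 0, 0, 0, 0, -7.8], [0, -4, -2.5, 0, 0, 0, 0], [0, -4, -2.5, 0, 0, 0, 0], [0, -4, -2.5, 0, 0, 0, 0], [0, -4, -2.5, 0, 0, 0, 0], [0, 0, 0, 0, 0, 0, 0]],
  ],
)

```text
time_s: 3.6
tool_pos: [463.4, 42.3, 239.0]
orientation: [0.002, 0.018, 1.0, -0.0]
force: [-0.6, 0.8, -0.3]
opening: -0.2
gripper_force: 0.0
```

step_arm(
  moves=[
    [[0, -3.7, -2.6, 3.3, 0, 0, 0], [0, 0, 0, 4, 0, 0, 0], [0, 0, 0, 4, 0, 0, 0], [0, 0, 0, 4, 0, 0, 0], [0, 0, 0, 4, 0, 0, 0], [0, 0, 0, 0, 0, 0, 0], [0, 0, 0, 0, 0, 0, 0]],
  ],
)

```text
time_s: 4.3
tool_pos: [489.9, 20.9, 50.1]
orientation: [-0.001, 0.016, 1.0, -0.0]
force: [0.2, 0.2, 0.9]
opening: 0.1
gripper_force: 0.0
```

Run:
```python
from h import *
t=vision.snapshot("top");s=vision.snapshot("side")
cv2.imwrite("pics/t2.png",np.hstack([cv2.resize(p,(395,560),interpolation=cv2.INTER_CUBIC) for p in (t["color"][140:260,220:305],s["color"][130:250,270:355])]))
```

```text
(no output)
```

View pics/t2.png

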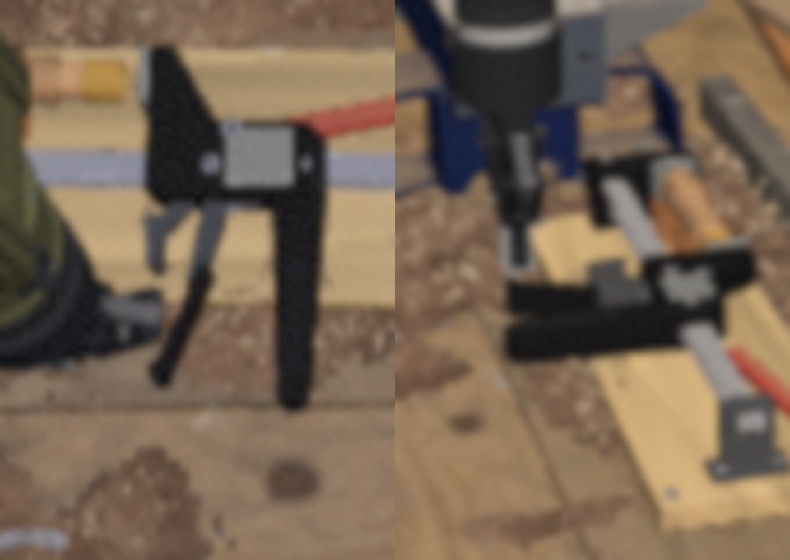

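The picture shows the shut fingers standing about 30 mm ahead of the trigger blade, at the blade's height; the tab and jaw are clear of them. Next I advance to contact.

step_arm(
  moves=[
    [[0, -0.6, -1, 0.3, 0, 0, 0], [0, 0, -1, 0, 0, 0, 0], [0, 0, -0.6, 0, 0, 0, 0], [0, 0, -0.3, 0, 0, 0, 0], [0, 0, -0.3, 0, 0, 0, 0], [0, 0, 0, 0, 0, 0, 0]],
  ],
)

```text
time_s: 5.0
tool_pos: [495.5, -11.9, 46.9]
orientation: [-0.0, 0.016, 1.0, 0.0]
force: [1.2, -0.2, -0.5]
opening: 0.0
gripper_force: 0.0
```

step_arm(
  moves=[
    [[0, 0, -0.4, 0, 0, 0, 0], [0, 0, -0.4, 0, 0, 0, 0], [0, 0, -0.3, 0, 0, 0, 0], [0, 0, 0, 0, 0, 0, 0]],
  ],
)

```text
time_s: 5.4
tool_pos: [494.7, -22.2, 46.6]
orientation: [-0.0, 0.016, 1.0, 0.001]
force: [-0.8, 3.3, 1.0]
opening: -0.3
gripper_force: 1.3
```

step_arm(
  moves=[
    [[0, 0, -0.4, 0, 0, 0, 0], [0, 0, -0.4, 0, 0, 0, 0], [0, 0, -0.3, 0, 0, 0, 0], [0, 0, 0, 0, 0, 0, 0]],
  ],
)

```text
time_s: 5.8
tool_pos: [494.5, -33.2, 46.7]
orientation: [-0.0, 0.016, 1.0, 0.001]
force: [-1.1, 5.3, -0.9]
opening: 0.0
gripper_force: 2.1
```

step_arm(
  moves=[
    [[0, 0, -0.3, 0, 0, 0, 0], [0, 0, -0.3, 0, 0, 0, 0], [0, 0, -0.2, 0, 0, 0, 0], [0, 0, 0, 0, 0, 0, 0]],
  ],
)

```text
time_s: 6.2
tool_pos: [493.3, -39.1, 46.6]
orientation: [-0.001, 0.016, 1.0, 0.003]
force: [-2.2, 10.7, 1.3]
opening: -0.2
gripper_force: 4.9
```

step_arm(
  moves=[
    [[0, 0, -0.2, 0, 0, 0, 0], [0, 0, -0.2, 0, 0, 0, 0], [0, 0, 0, 0, 0, 0, 0]],
  ],
)

```text
time_s: 6.5
tool_pos: [493.0, -43.8, 46.6]
orientation: [-0.001, 0.016, 1.0, 0.002]
force: [-2.7, 8.5, 2.1]
opening: 0.3
gripper_force: 4.0
```

step_arm(
  moves=[
    [[0, 0, -0.2, 0, 0, 0, 0], [0, 0, -0.1, 0, 0, 0, 0], [0, 0, 0, 0, 0, 0, 0]],
  ],
)

```text
time_s: 6.8
tool_pos: [492.9, -45.9, 46.6]
orientation: [-0.001, 0.015, 1.0, 0.003]
force: [-3.9, 10.8, 2.5]
opening: 0.1
gripper_force: 5.3
```

step_arm(
  moves=[
    [[0, 0, -0.15, 0, 0, 0, 0], [0, 0, -0.1, 0, 0, 0, 0], [0, 0, 0, 0, 0, 0, 0]],
  ],
)

```text
time_s: 7.1
tool_pos: [492.9, -48.1, 46.6]
orientation: [-0.001, 0.015, 1.0, 0.003]
force: [-2.9, 11.8, 2.1]
opening: -0.3
gripper_force: 5.7
```

Run:
```python
from h import *
t=vision.snapshot("top")
cv2.imwrite("pics/t3.png",cv2.resize(t["color"][145:230,170:300],None,fx=6,fy=6,interpolation=cv2.INTER_CUBIC))
```

```text
(no output)
```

View pics/t3.png

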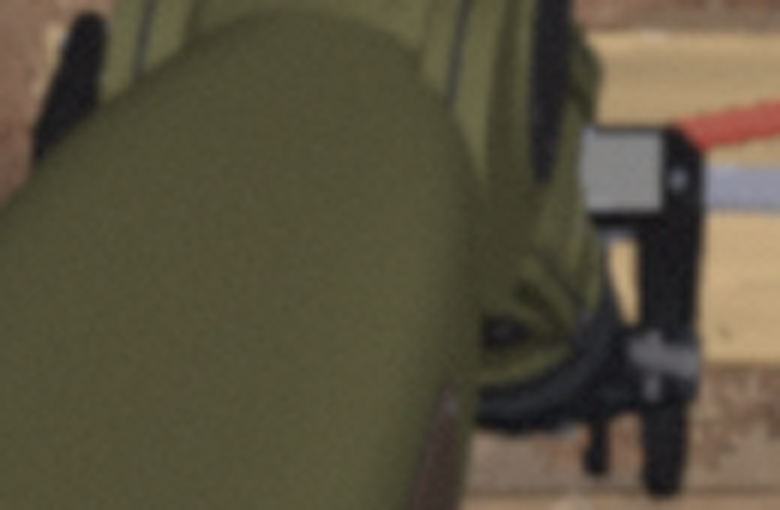

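The view is mostly hidden by the arm, but the grip end has moved from col 283.2 to 280.5 (~6.5 mm advance) and the trigger tip is ~26 mm from the grip, so the stroke isn't complete.

step_arm(
  moves=[
    [[0, 0, -0.15, 0, 0, 0, 0], [0, 0, -0.15, 0, 0, 0, 0], [0, 0, 0, 0, 0, 0, 0]],
  ],
)

```text
time_s: 7.45
tool_pos: [493.1, -50.9, 46.6]
orientation: [-0.001, 0.015, 1.0, 0.004]
force: [-2.8, 12.8, 1.3]
opening: 0.0
gripper_force: 6.2
```

step_arm(
  moves=[
    [[0, 0, -0.15, 0, 0, 0, 0], [0, 0, -0.1, 0, 0, 0, 0], [0, 0, 0, 0, 0, 0, 0]],
  ],
)

```text
time_s: 7.75
tool_pos: [493.5, -53.2, 46.7]
orientation: [-0.001, 0.015, 1.0, 0.004]
force: [-1.7, 12.6, 1.4]
opening: -0.4
gripper_force: 6.4
```

step_arm(
  moves=[
    [[0, 0, -0.1, 0, 0, 0, 0], [0, 0, -0.05, 0, 0, 0, 0], [0, 0, 0, 0, 0, 0, 0]],
  ],
)

```text
time_s: 8.05
tool_pos: [493.5, -53.3, 46.7]
orientation: [-0.001, 0.015, 1.0, 0.005]
force: [-1.5, 16.2, 0.6]
opening: -0.2
gripper_force: 8.3
```

step_arm(
  moves=[
    [[0, 0, -0.1, 0, 0, 0, 0], [0, 0, -0.05, 0, 0, 0, 0], [0, 0, 0, 0, 0, 0, 0]],
  ],
)

```text
time_s: 8.35
tool_pos: [493.5, -53.5, 46.7]
orientation: [-0.0, 0.014, 1.0, 0.007]
force: [-1.4, 20.1, 2.2]
opening: -0.3
gripper_force: 10.2
```

step_arm(
  moves=[
    [[0, 0, 1.5, 0, 0, 0, 0], [0, 0, 2, 0, 0, 0, 0], [0, 0, 1.8, 0, 0, 0, 0], [0, 0, 0, 0, 0, 0, 0], [0, 0, 0, 0, 0, 0, 0]],
  ],
)

```text
time_s: 8.85
tool_pos: [496.2, -7.2, 47.0]
orientation: [0.0, 0.016, 1.0, -0.001]
force: [-0.7, -0.2, 0.1]
opening: 0.0
gripper_force: 0.0
```

Run:
```python
from h import *
print(manip.get_state()["tool_pos"])
s=vision.snapshot("side");t=vision.snapshot("top")
cv2.imwrite("pics/s4.png",np.hstack([cv2.resize(p,(395,560),interpolation=cv2.INTER_CUBIC) for p in (t["color"][140:240,220:290],s["color"][140:240,280:350])]))
```

```text
[496.23949766  -7.24951205  46.99021586]
```

View pics/s4.png

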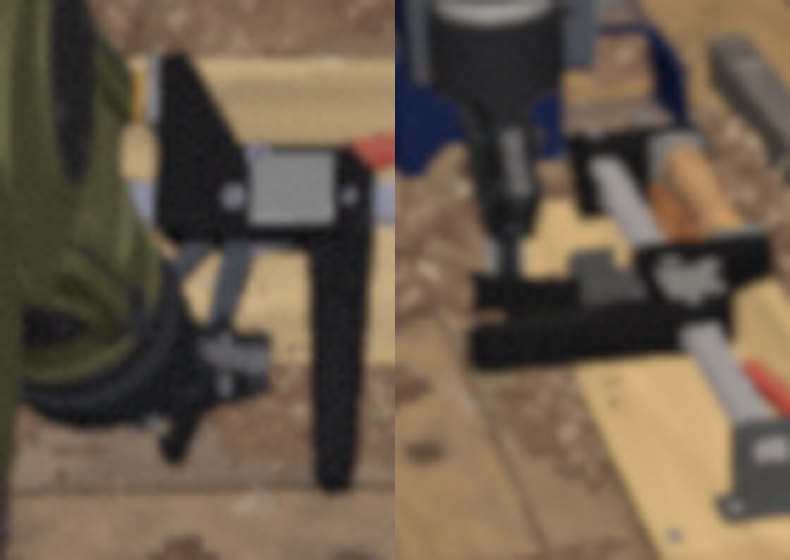

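The pad's face now sits at col 246.6 (was 250): the jaw has advanced ~8 mm, the pad is at the ferrule's end, and the finger is clear of the trigger.

step_arm(
  moves=[
    [[0, 0, -0.5, 0, 0, 0, 0], [0, 0, -0.5, 0, 0, 0, 0], [0, 0, -0.4, 0, 0, 0, 0], [0, 0, -0.4, 0, 0, 0, 0], [0, 0, -0.3, 0, 0, 0, 0], [0, 0, 0, 0, 0, 0, 0]],
  ],
)

```text
time_s: 9.55
tool_pos: [493.7, -25.5, 46.6]
orientation: [-0.001, 0.016, 1.0, 0.003]
force: [-3.1, 9.7, 2.5]
opening: -0.0
gripper_force: 4.7
```

step_arm(
  moves=[
    [[0, 0, -0.3, 0, 0, 0, 0], [0, 0, -0.2, 0, 0, 0, 0], [0, 0, -0.2, 0, 0, 0, 0], [0, 0, 0, 0, 0, 0, 0]],
  ],
)

```text
time_s: 9.95
tool_pos: [492.8, -30.7, 46.6]
orientation: [-0.002, 0.015, 1.0, 0.005]
force: [-3.2, 14.7, 3.2]
opening: 0.3
gripper_force: 7.0
```

step_arm(
  moves=[
    [[0, 0, -0.2, 0, 0, 0, 0], [0, 0, -0.2, 0, 0, 0, 0], [0, 0, 0, 0, 0, 0, 0]],
  ],
)

```text
time_s: 10.25
tool_pos: [492.5, -34.7, 46.5]
orientation: [-0.002, 0.015, 1.0, 0.005]
force: [-3.1, 14.9, 3.7]
opening: 0.1
gripper_force: 7.0
```

step_arm(
  moves=[
    [[0, 0, -0.2, 0, 0, 0, 0], [0, 0, -0.2, 0, 0, 0, 0], [0, 0, 0, 0, 0, 0, 0]],
  ],
)

```text
time_s: 10.55
tool_pos: [492.5, -38.3, 46.6]
orientation: [-0.002, 0.015, 1.0, 0.005]
force: [-3.2, 16.2, 4.1]
opening: 0.3
gripper_force: 7.8
```

step_arm(
  moves=[
    [[0, 0, -0.2, 0, 0, 0, 0], [0, 0, -0.1, 0, 0, 0, 0], [0, 0, 0, 0, 0, 0, 0]],
  ],
)

```text
time_s: 10.85
tool_pos: [492.7, -40.8, 46.6]
orientation: [-0.001, 0.015, 1.0, 0.006]
force: [-2.7, 17.2, 3.7]
opening: -0.4
gripper_force: 8.6
```

step_arm(
  moves=[
    [[0, 0, -0.1, 0, 0, 0, 0], [0, 0, -0.1, 0, 0, 0, 0], [0, 0, 0, 0, 0, 0, 0]],
  ],
)

```text
time_s: 11.15
tool_pos: [493.1, -42.9, 46.6]
orientation: [-0.001, 0.015, 1.0, 0.006]
force: [-1.8, 16.3, 2.8]
opening: -0.2
gripper_force: 8.4
```

step_arm(
  moves=[
    [[0, 0, -0.1, 0, 0, 0, 0], [0, 0, 0, 0, 0, 0, 0]],
  ],
)

```text
time_s: 11.35
tool_pos: [493.1, -43.1, 46.7]
orientation: [-0.001, 0.015, 1.0, 0.007]
force: [-2.4, 19.4, 3.8]
opening: 0.0
gripper_force: 9.5
```

step_arm(
  moves=[
    [[0, 0, -0.1, 0, 0, 0, 0], [0, 0, 0, 0, 0, 0, 0]],
  ],
)

```text
time_s: 11.55
tool_pos: [493.1, -43.2, 46.7]
orientation: [-0.001, 0.014, 1.0, 0.008]
force: [-1.5, 21.5, 2.9]
opening: 0.3
gripper_force: 10.8
```

step_arm(
  moves=[
    [[0, 0, 1.5, 0, 0, 0, 0], [0, 0, 2, 0, 0, 0, 0], [0, 0, 1.8, 0, 0, 0, 0], [0, 0, 0, 0, 0, 0, 0], [0, 0, 0, 0, 0, 0, 0]],
  ],
)

```text
time_s: 12.05
tool_pos: [496.3, 2.7, 46.9]
orientation: [0.0, 0.016, 1.0, -0.001]
force: [-0.6, 1.2, 1.3]
opening: -0.0
gripper_force: 0.0
```

step_arm(
  moves=[
    [[0, 0, -0.5, 0, 0, 0, 0], [0, 0, -0.4, 0, 0, 0, 0], [0, 0, -0.4, 0, 0, 0, 0], [0, 0, -0.3, 0, 0, 0, 0], [0, 0, 0, 0, 0, 0, 0]],
  ],
)

```text
time_s: 12.55
tool_pos: [494.9, -12.4, 46.6]
orientation: [-0.001, 0.016, 1.0, 0.001]
force: [-0.6, 5.4, 0.6]
opening: -0.0
gripper_force: 2.1
```

step_arm(
  moves=[
    [[0, 0, -0.2, 0, 0, 0, 0], [0, 0, -0.1, 0, 0, 0, 0], [0, 0, 0, 0, 0, 0, 0]],
  ],
)

```text
time_s: 12.85
tool_pos: [494.6, -13.8, 46.6]
orientation: [-0.001, 0.016, 1.0, 0.002]
force: [-1.4, 9.8, 0.5]
opening: -0.2
gripper_force: 4.0
```

step_arm(
  moves=[
    [[0, 0, -0.15, 0, 0, 0, 0], [0, 0, -0.1, 0, 0, 0, 0], [0, 0, 0, 0, 0, 0, 0]],
  ],
)

```text
time_s: 13.15
tool_pos: [494.3, -14.9, 46.6]
orientation: [-0.001, 0.015, 1.0, 0.004]
force: [-2.9, 12.7, 1.6]
opening: -0.0
gripper_force: 5.9
```

step_arm(
  moves=[
    [[0, 0, -0.15, 0, 0, 0, 0], [0, 0, 0, 0, 0, 0, 0]],
  ],
)

```text
time_s: 13.35
tool_pos: [494.1, -15.9, 46.6]
orientation: [-0.001, 0.015, 1.0, 0.004]
force: [-2.9, 13.6, 2.2]
opening: -0.2
gripper_force: 6.6
```

step_arm(
  moves=[
    [[0, 0, -0.15, 0, 0, 0, 0], [0, 0, 0, 0, 0, 0, 0]],
  ],
)

```text
time_s: 13.55
tool_pos: [493.9, -17.2, 46.6]
orientation: [-0.001, 0.015, 1.0, 0.005]
force: [-2.6, 15.1, 1.6]
opening: -0.0
gripper_force: 6.9
```

step_arm(
  moves=[
    [[0, 0, -0.15, 0, 0, 0, 0], [0, 0, 0, 0, 0, 0, 0]],
  ],
)

```text
time_s: 13.75
tool_pos: [493.6, -18.6, 46.6]
orientation: [-0.001, 0.015, 1.0, 0.005]
force: [-3.4, 14.3, 2.5]
opening: 0.2
gripper_force: 7.1
```

step_arm(
  moves=[
    [[0, 0, -0.15, 0, 0, 0, 0], [0, 0, 0, 0, 0, 0, 0]],
  ],
)

```text
time_s: 13.95
tool_pos: [493.4, -20.0, 46.6]
orientation: [-0.002, 0.015, 1.0, 0.005]
force: [-3.3, 15.3, 3.1]
opening: -0.2
gripper_force: 7.2
```

step_arm(
  moves=[
    [[0, 0, -0.15, 0, 0, 0, 0], [0, 0, 0, 0, 0, 0, 0]],
  ],
)

```text
time_s: 14.15
tool_pos: [493.2, -21.4, 46.6]
orientation: [-0.002, 0.015, 1.0, 0.005]
force: [-3.9, 15.0, 2.7]
opening: -0.1
gripper_force: 7.3
```

step_arm(
  moves=[
    [[0, 0, -0.15, 0, 0, 0, 0], [0, 0, 0, 0, 0, 0, 0]],
  ],
)

```text
time_s: 14.35
tool_pos: [493.1, -22.9, 46.6]
orientation: [-0.002, 0.015, 1.0, 0.005]
force: [-2.7, 14.6, 3.5]
opening: 0.1
gripper_force: 7.4
```

step_arm(
  moves=[
    [[0, 0, -0.15, 0, 0, 0, 0], [0, 0, 0, 0, 0, 0, 0]],
  ],
)

```text
time_s: 14.55
tool_pos: [493.1, -24.8, 46.6]
orientation: [-0.002, 0.015, 1.0, 0.005]
force: [-3.8, 14.0, 4.3]
opening: -0.4
gripper_force: 6.9
```

step_arm(
  moves=[
    [[0, 0, -0.15, 0, 0, 0, 0], [0, 0, 0, 0, 0, 0, 0]],
  ],
)

```text
time_s: 14.75
tool_pos: [493.0, -25.9, 46.6]
orientation: [-0.002, 0.015, 1.0, 0.005]
force: [-3.4, 14.4, 2.4]
opening: -0.3
gripper_force: 7.6
```

step_arm(
  moves=[
    [[0, 0, -0.15, 0, 0, 0, 0], [0, 0, 0, 0, 0, 0, 0]],
  ],
)

```text
time_s: 14.95
tool_pos: [493.0, -27.1, 46.6]
orientation: [-0.002, 0.015, 1.0, 0.005]
force: [-2.8, 17.1, 3.2]
opening: -0.2
gripper_force: 8.0
```

step_arm(
  moves=[
    [[0, 0, -0.15, 0, 0, 0, 0], [0, 0, 0, 0, 0, 0, 0]],
  ],
)

```text
time_s: 15.15
tool_pos: [492.9, -27.7, 46.6]
orientation: [-0.002, 0.015, 1.0, 0.006]
force: [-3.3, 19.4, 4.0]
opening: -0.1
gripper_force: 9.3
```

step_arm(
  moves=[
    [[0, 0, -0.15, 0, 0, 0, 0], [0, 0, 0, 0, 0, 0, 0]],
  ],
)

```text
time_s: 15.35
tool_pos: [493.0, -28.3, 46.6]
orientation: [-0.002, 0.015, 1.0, 0.007]
force: [-4.2, 21.1, 4.1]
opening: 0.1
gripper_force: 10.7
```

step_arm(
  moves=[
    [[0, 0, -0.15, 0, 0, 0, 0], [0, 0, 0, 0, 0, 0, 0]],
  ],
)

```text
time_s: 15.55
tool_pos: [492.9, -28.8, 46.7]
orientation: [-0.002, 0.014, 1.0, 0.009]
force: [-3.8, 24.1, 4.3]
opening: 0.0
gripper_force: 12.1
```

step_arm(
  moves=[
    [[0, 0, -0.1, 0, 0, 0, 0], [0, 0, 0, 0, 0, 0, 0]],
  ],
)

```text
time_s: 15.75
tool_pos: [492.9, -29.1, 46.7]
orientation: [-0.002, 0.014, 1.0, 0.009]
force: [-3.0, 26.5, 5.0]
opening: -0.2
gripper_force: 13.0
```

Home and bearing at ~26 N on the trigger (≈29 N at the pad). I now back off and go to the release tab.

step_arm(
  moves=[
    [[0, 0, 1, 0, 0, 0, 0], [0, 0, 1.5, 0, 0, 0, 0], [0, 0, 2, 0, 0, 0, 0], [0, 0, 1.5, 0, 0, 0, 0], [0, -2, 0.2, 0, 0, 0, 0], [0, -2.5, 0, 0, 0, 0, 0], [0, 0, 0, 0, 0, 0, 0]],
  ],
)

```text
time_s: 16.45
tool_pos: [546.8, 22.6, 47.6]
orientation: [0.003, 0.016, 1.0, -0.001]
force: [0.1, -0.6, 0.6]
opening: 0.1
gripper_force: 0.0
```

Run:
```python
from h import *
s=vision.snapshot("side");t=vision.snapshot("top")
cv2.imwrite("pics/s5.png",np.hstack([cv2.resize(p,(395,560),interpolation=cv2.INTER_CUBIC) for p in (t["color"][140:240,215:285],s["color"][140:240,280:350])]))
```

```text
(no output)
```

View pics/s5.png

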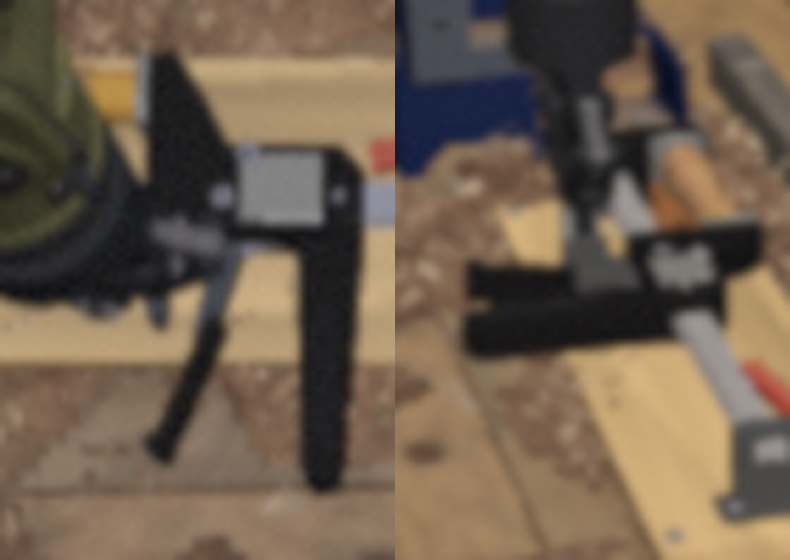

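The finger is just ahead of the tab (tab's outer end shows at crop (158,320)); the trigger sprang back. The jaw has advanced ~24 mm in all, which agrees with home.

step_arm(
  moves=[
    [[0, 0.45, 0, 0, 0, 0, 0], [0, 0, -0.3, 0, 0, 0, 0], [0, 0, -0.3, 0, 0, 0, 0], [0, 0, -0.3, 0, 0, 0, 0], [0, 0, 0, 0, 0, 0, 0]],
  ],
)

```text
time_s: 17.05
tool_pos: [535.1, 15.3, 46.6]
orientation: [-0.001, 0.016, 1.0, 0.001]
force: [-3.3, 4.3, 2.0]
opening: 0.1
gripper_force: 2.4
```

step_arm(
  moves=[
    [[0, 0, -0.3, 0, 0, 0, 0], [0, 0, -0.3, 0, 0, 0, 0], [0, 0, -0.2, 0, 0, 0, 0], [0, 0, 0, 0, 0, 0, 0]],
  ],
)

```text
time_s: 17.45
tool_pos: [532.8, 8.1, 46.1]
orientation: [-0.003, 0.016, 1.0, 0.002]
force: [-6.7, 5.5, 3.5]
opening: -0.0
gripper_force: 3.7
```

step_arm(
  moves=[
    [[0, -0.4, -0.2, 0, 0, 0, 0], [0, -0.3, -0.2, 0, 0, 0, 0], [0, 0, 0, 0, 0, 0, 0]],
  ],
)

```text
time_s: 17.75
tool_pos: [539.6, 4.7, 45.8]
orientation: [-0.004, 0.015, 1.0, 0.003]
force: [-5.8, 8.4, 1.7]
opening: 0.2
gripper_force: 4.1
```

step_arm(
  moves=[
    [[0, 0, -0.3, 0, 0, 0, 0], [0, 0, -0.4, 0, 0, 0, 0], [0, 0, -0.5, 0, 0, 0, 0], [0, 0, -0.5, 0, 0, 0, 0], [0, 0, 0, 0, 0, 0, 0]],
  ],
)

```text
time_s: 18.25
tool_pos: [538.1, -12.2, 45.6]
orientation: [-0.004, 0.016, 1.0, 0.003]
force: [-6.8, 8.2, 1.6]
opening: -0.3
gripper_force: 5.3
```

step_arm(
  moves=[
    [[0, 0, -0.6, 0, 0, 0, 0], [0, 0, -0.6, 0, 0, 0, 0], [0, 0, -0.6, 0, 0, 0, 0], [0, 0, 0, 0, 0, 0, 0]],
  ],
)

```text
time_s: 18.65
tool_pos: [538.4, -31.0, 45.7]
orientation: [-0.004, 0.016, 1.0, 0.002]
force: [-4.8, 6.8, -0.1]
opening: -0.1
gripper_force: 4.1
```

step_arm(
  moves=[
    [[0, 0, -0.6, 0, 0, 0, 0], [0, 0, -0.8, 0, 0, 0, 0], [0, 0, -0.8, 0, 0, 0, 0], [0, 0, -0.8, 0, 0, 0, 0], [0, 0, -0.8, 0, 0, 0, 0], [0, 0, -0.8, 0, 0, 0, 0], [0, 0, -0.6, 0, 0, 0, 0], [0, 0, 0, 0, 0, 0, 0]],
  ],
)

```text
time_s: 19.45
tool_pos: [536.4, -82.9, 45.7]
orientation: [-0.004, 0.016, 1.0, 0.002]
force: [-6.1, 5.7, 0.3]
opening: 0.1
gripper_force: 3.8
```

step_arm(
  moves=[
    [[0, 0, -0.6, 0, 0, 0, 0], [0, 0, -0.8, 0, 0, 0, 0], [0, 0, -0.6, 0, 0, 0, 0], [0, 0, -0.4, 0, 0, 0, 0], [0, 0, 0, 0, 0, 0, 0]],
  ],
)

```text
time_s: 19.95
tool_pos: [535.6, -106.6, 45.6]
orientation: [-0.004, 0.016, 1.0, 0.002]
force: [-5.6, 6.7, 1.9]
opening: -0.0
gripper_force: 4.1
```

step_arm(
  moves=[
    [[0, 0, -0.4, 0, 0, 0, 0], [0, 0, -0.3, 0, 0, 0, 0], [0, 0, -0.3, 0, 0, 0, 0], [0, 0, 0, 0, 0, 0, 0]],
  ],
)

```text
time_s: 20.35
tool_pos: [532.3, -115.0, 45.3]
orientation: [-0.007, 0.016, 1.0, 0.004]
force: [-10.5, 10.2, 6.4]
opening: 0.1
gripper_force: 7.0
```

step_arm(
  moves=[
    [[0, 0, -0.3, 0, 0, 0, 0], [0, 0, -0.2, 0, 0, 0, 0], [0, 0, 0, 0, 0, 0, 0]],
  ],
)

```text
time_s: 20.65
tool_pos: [530.5, -118.1, 45.1]
orientation: [-0.008, 0.015, 1.0, 0.006]
force: [-14.0, 13.9, 9.4]
opening: 0.0
gripper_force: 9.8
```

step_arm(
  moves=[
    [[0, 0, -0.2, 0, 0, 0, 0], [0, 0, -0.2, 0, 0, 0, 0], [0, 0, 0, 0, 0, 0, 0]],
  ],
)

```text
time_s: 20.95
tool_pos: [530.2, -118.5, 45.2]
orientation: [-0.008, 0.014, 1.0, 0.009]
force: [-13.7, 23.1, 11.3]
opening: -0.1
gripper_force: 13.8
```

step_arm(
  moves=[
    [[0, 0, 1, 0, 0, 0, 0], [0, 0, 2, 0, 0, 0, 0], [0, 0, 2, 0, 0, 0, 0], [0, 0, 0, -4, 0, 0, 0], [0, 0, 0, -4, 0, 0, 0], [0, 2, 0, -4, 0, 0, 0], [0, 4, 3, -3, 0, 0, 0], [0, 4, 3, 0, 0, 0, 0]],
  ],
)

```text
time_s: 21.75
tool_pos: [452.2, -19.4, 196.7]
orientation: [0.005, 0.017, 1.0, -0.001]
force: [0.3, 1.0, 0.9]
opening: 0.3
gripper_force: 0.0
```

step_arm(
  moves=[
    [[0, 4, 3, 0, 0, 0, 0], [0, 4, 4, 0, 0, 0, 0], [0, 4, 4, 0, 0, 0, 0], [0, 0, 4, 0, 0, 0, 0], [0, 0, 4, 0, 0, 0, 0], [0, 0, 0, 0, 0, 0, 0]],
  ],
)

```text
time_s: 22.35
tool_pos: [344.9, 169.3, 193.3]
orientation: [0.002, 0.013, 1.0, 0.001]
force: [0.1, -0.1, -0.1]
opening: 0.1
gripper_force: 0.0
```

Run:
```python
from h import *
t=vision.snapshot("top")
cv2.imwrite("pics/t6.png",cv2.resize(t["color"][130:290,170:370],None,fx=4,fy=3.75,interpolation=cv2.INTER_CUBIC))
```

```text
(no output)
```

View pics/t6.png

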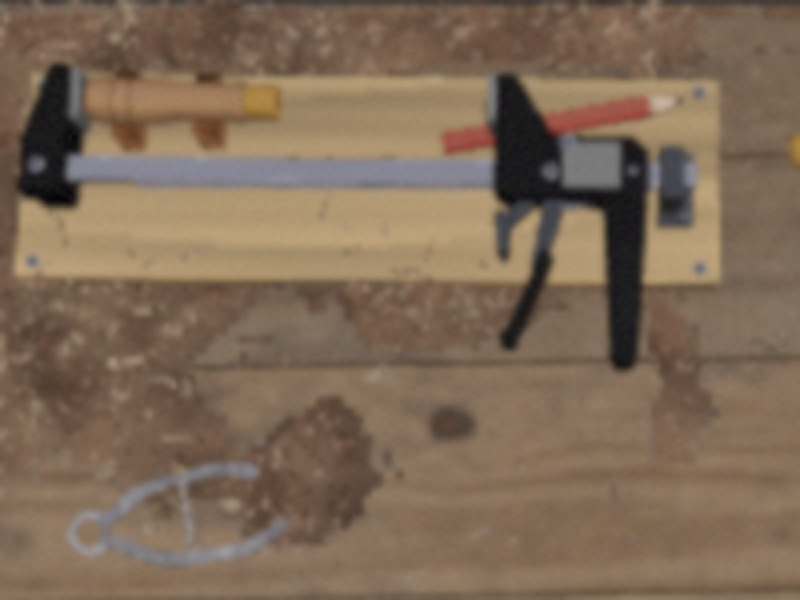

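The jaw is back near the rear stop (pad edge crop col 490, housing end 648, stop 660), the ferrule sits against the shoulder, and pencil and caliper are unmoved. I check the small gap at the stop numerically.

Run:
```python
from h import *
t=vision.snapshot("top");g=cv2.cvtColor(t["color"],cv2.COLOR_BGR2GRAY)
old=cv2.cvtColor(cv2.imread("pics/top1.png"),cv2.COLOR_BGR2GRAY)
print("now pad row",g[155,288:300],"fixed",g[155,184:195]); print("old pad",old[156,246:258],"fixed",old[156,184:195])
print("bar row gap",g[174,322:346], g[177,322:346])
print("old stop",old[174,322:346])
# predicted edges, press frame -> px
o=np.array([584,-56.6,0]);a=.031
def W(x,y,z): return o+[x*np.cos(a)+y*np.sin(a),-x*np.sin(a)+y*np.cos(a),z]
for j in(0,5): print(j,"pad",proj(t,W(48,j-64,72)),"house rear",proj(t,W(0,j-161,71)),"tab",proj(t,W(-40,j-71,72)))
print("fixed",proj(t,W(48,178,72)),"ferrule end home",proj(t,W(48,62,66)))
b=t["color"][156,225:246];print(b.tolist())
```

```text
now pad row [136 137 135 132 125 112  63  30  28  28  26  26] fixed [ 28  24  40  76 109 110  94 107 130 136 139]
old pad [131 131 128 124 123 109  66  29  28  31  27  24] fixed [ 26  30  42  74 111 110  87  84 101 128 134]
bar row gap [122 121 104  63  47  63  67  53  39  59 101 127 118  84  71  69  72  74
  86 113 131 137 138 140] [123 120 104  65  36  38  40  35  35  60  99 128 120  86  70  71  69  72
  89 115 135 140 146 151]
old stop [138 138 139 139 139 136 139 136 138 137 137 134 117  86  71  71  69  73
  86 110 130 134 137 140]
0 pad [np.float64(154.65395541983648), np.float64(293.2326055820325)] house rear [np.float64(174.5597383349537), np.float64(333.8154320632048)] tab [np.float64(190.40759665316082), np.float64(295.31691923569747)]
5 pad [np.float64(154.63087753632055), np.float64(291.1348664655378)] house rear [np.float64(174.53636793763755), np.float64(331.6993364550753)] tab [np.float64(190.38394958116444), np.float64(293.18268902893493)]
fixed [np.float64(153.53723010410857), np.float64(191.72423391676935)] ferrule end home [np.float64(154.88810506576115), np.float64(240.76965242525853)]
[[98, 129, 164], [95, 126, 163], [95, 124, 161], [95, 127, 161], [90, 124, 160], [81, 122, 157], [72, 130, 165], [69, 132, 168], [70, 134, 171], [70, 134, 171], [70, 134, 172], [73, 136, 173], [71, 134, 171], [63, 122, 156], [65, 108, 140], [80, 120, 148], [95, 129, 153], [100, 133, 155], [100, 132, 153], [100, 133, 155], [100, 132, 154]]
```

The jaw may still be a few mm short of its stop; I go back and pull the lever again, with more force.

step_arm(
  moves=[
    [[0, -3, -3.5, 0, 0, 0, 0], [0, -3, -3.5, 0, 0, 0, 0], [0, -3, -3.5, 0, 0, 0, 0], [0, -3, -3.5, 0, 0, 0, 0], [0, -3, -3.5, 0, 0, 0, 0], [0, -3, -3.5, 0, 0, 0, 0], [0, -2.7, -3.5, 0, 0, 0, 0], [0, 0, 0, 0, 0, 0, 0]],
  ],
)

```text
time_s: 23.25
tool_pos: [545.5, -92.4, 192.1]
orientation: [0.001, 0.02, 1.0, -0.001]
force: [-0.5, 0.9, -0.2]
opening: 0.3
gripper_force: 0.0
```

step_arm(
  moves=[
    [[0, 0, 0.5, 4, 0, 0, 0], [0, 0, 0, 4, 0, 0, 0], [0, 0, 0, 4, 0, 0, 0], [0, 0, 0, 2.5, 0, 0, 0], [0, 0, 0, 0, 0, 0, 0], [0, 0, 0, 0, 0, 0, 0]],
  ],
)

```text
time_s: 23.85
tool_pos: [542.0, -81.7, 47.8]
orientation: [-0.001, 0.017, 1.0, -0.0]
force: [0.4, -0.7, -0.7]
opening: -0.0
gripper_force: 0.0
```

step_arm(
  moves=[
    [[0, 0, -0.6, 0, 0, 0, 0], [0, 0, -0.6, 0, 0, 0, 0], [0, 0, -0.4, 0, 0, 0, 0], [0, 0, 0, 0, 0, 0, 0]],
  ],
)

```text
time_s: 24.25
tool_pos: [543.1, -98.0, 48.5]
orientation: [0.001, 0.016, 1.0, -0.0]
force: [0.4, -0.5, 0.3]
opening: 0.1
gripper_force: 0.0
```

step_arm(
  moves=[
    [[0, 0, -0.2, 0, 0, 0, 0], [0, 0, -0.2, 0, 0, 0, 0], [0, 0, 0, 0, 0, 0, 0]],
  ],
)

```text
time_s: 24.55
tool_pos: [542.2, -101.2, 47.5]
orientation: [-0.0, 0.016, 1.0, -0.0]
force: [-0.4, -0.2, 0.0]
opening: 0.4
gripper_force: 0.0
```

step_arm(
  moves=[
    [[0, 0, -0.3, 0, 0, 0, 0], [0, 0, -0.2, 0, 0, 0, 0], [0, 0, 0, 0, 0, 0, 0]],
  ],
)

```text
time_s: 24.85
tool_pos: [542.1, -106.3, 47.5]
orientation: [-0.0, 0.016, 1.0, -0.0]
force: [-0.2, 0.7, 0.1]
opening: -0.1
gripper_force: 0.0
```

step_arm(
  moves=[
    [[0, 0, -0.3, 0, 0, 0, 0], [0, 0, 0, 0, 0, 0, 0]],
  ],
)

```text
time_s: 25.05
tool_pos: [541.3, -108.4, 47.4]
orientation: [-0.001, 0.016, 1.0, 0.001]
force: [-0.9, 3.8, 1.9]
opening: -0.3
gripper_force: 1.8
```

step_arm(
  moves=[
    [[0, 0, -0.3, 0, 0, 0, 0], [0, 0, 0, 0, 0, 0, 0]],
  ],
)

```text
time_s: 25.25
tool_pos: [539.6, -110.3, 47.1]
orientation: [-0.002, 0.016, 1.0, 0.002]
force: [-4.3, 5.3, 3.8]
opening: -0.0
gripper_force: 3.3
```

step_arm(
  moves=[
    [[0, -0.3, -0.3, 0, 0, 0, 0], [0, 0, -0.3, 0, 0, 0, 0], [0, 0, 0, 0, 0, 0, 0]],
  ],
)

```text
time_s: 25.55
tool_pos: [541.0, -116.0, 46.4]
orientation: [-0.003, 0.016, 1.0, 0.002]
force: [-4.3, 6.8, -0.3]
opening: -0.0
gripper_force: 3.3
```

step_arm(
  moves=[
    [[0, -0.3, -0.3, 0, 0, 0, 0], [0, 0, -0.3, 0, 0, 0, 0], [0, 0, 0, 0, 0, 0, 0]],
  ],
)

```text
time_s: 25.85
tool_pos: [541.9, -116.5, 46.0]
orientation: [-0.005, 0.014, 1.0, 0.008]
force: [-6.9, 20.2, 5.9]
opening: 0.4
gripper_force: 10.3
```

step_arm(
  moves=[
    [[0, 0, -0.3, 0, 0, 0, 0], [0, 0, 0, 0, 0, 0, 0]],
  ],
)

```text
time_s: 26.05
tool_pos: [541.8, -116.8, 46.1]
orientation: [-0.005, 0.014, 1.0, 0.011]
force: [-6.9, 27.8, 7.3]
opening: 0.4
gripper_force: 13.8
```

The jaw stands hard against its rear stop (28 N, no movement). I now withdraw clear.

step_arm(
  moves=[
    [[0, 0, 1, 0, 0, 0, 0], [0, 0, 2, 0, 0, 0, 0], [0, 0, 2, 0, 0, 0, 0], [0, 0, 0, -4, 0, 0, 0], [0, 0, 0, -4, 0, 0, 0], [0, 2, 0, -4, 0, 0, 0], [0, 4, 3, -3, 0, 0, 0], [0, 4, 3, 0, 0, 0, 0]],
  ],
)

```text
time_s: 26.85
tool_pos: [460.2, -19.1, 197.4]
orientation: [0.005, 0.017, 1.0, -0.001]
force: [0.2, 1.1, 0.2]
opening: -0.0
gripper_force: 0.0
```

step_arm(
  moves=[
    [[0, 4, 3, 0, 0, 0, 0], [0, 4, 4, 0, 0, 0, 0], [0, 4, 4, 0, 0, 0, 0], [0, 0, 4, 0, 0, 0, 0], [0, 0, 4, 0, 0, 0, 0], [0, 0, 0, 0, 0, 0, 0]],
  ],
)

```text
time_s: 27.45
tool_pos: [352.8, 169.5, 193.9]
orientation: [0.002, 0.013, 1.0, 0.001]
force: [-0.7, -0.0, 0.7]
opening: 0.2
gripper_force: 0.0
```

Run:
```python
from h import *
t=vision.snapshot("top");g=cv2.cvtColor(t["color"],cv2.COLOR_BGR2GRAY)
print(g[155,288:300],g[177,326:338],manip.get_state()["force"])
d=cv2.absdiff(g,cv2.cvtColor(cv2.imread("pics/top1.png"),cv2.COLOR_BGR2GRAY))
n,_,st,_=cv2.connectedComponentsWithStats((d>30).astype(np.uint8));print([x[:5].tolist() for x in st[1:] if x[4]>15])
print(finish_job())
```

```text
[138 138 136 131 125 112  63  28  28  26  25  21] [ 34  38  44  35  35  60  99 127 120  86  71  73] [ 0.33281992 -0.67206092  0.68886456]
[[250, 149, 41, 80, 1562], [292, 150, 41, 79, 1484], [0, 179, 83, 32, 1487], [0, 211, 38, 5, 152], [63, 210, 21, 4, 66], [0, 215, 163, 185, 13242], [101, 233, 10, 6, 31], [98, 241, 13, 13, 89], [83, 244, 15, 7, 51], [155, 257, 8, 6, 31]]
the job is handed in; nothing more can be done
None
```

The job is handed in: I pressed the ferrule home with about 26 N on the trigger (about 29 N at the pad by the task's formula), then released the jaw and slid it back until it would not move under 28 N, which I took as the rear stop although the picture still shows a gap of a few mm there; the handle lies free and the bystanders I checked look unmoved.

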